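Bring the swinging feed hopper to rest over the sieve stack

ROBOT

A 6-joint arm with a two-finger parallel gripper is mounted at the origin on the work surface. World frame = base frame: x ahead of the robot, y to its left, z up, the work surface at z = 0. Lengths are in mm, angles in rad, forces in N, time in s.
With the tool pointing down it reaches from about 275 to 750 mm from the base axis. Payload 10.2 kg.
Tool frame: the origin (TCP) lies midway between the tips of the shut fingers; the grasp point (between the pads) lies 19 mm behind it; z points along the fingers, y is the line along which they close (so a half turn about z gives the same grasp; the last joint's range is limited). The gripper opens to 85 mm and grips with 20 to 120 N. Pads are 22 mm wide; open, the fingers measure 114 mm over their backs; the gripper's body (76 mm by 85 mm) begins 54 mm behind the grasp point. The pads swing forward as they close: fully open they stand 13 mm farther back than shut.
Start: joints at [1.003, 0.313, 1.498, -0, 1.331, -0.223], TCP at [177.467, 494.102, 231.294] pointing down, gripper open.
Joint ranges: [-2.94, 2.94], [-0.97, 2.17], [0.19, 2.56], [-1.23, 4.37], [0.02, 3.11], [-2.88, 2.88]. Speed limits (rad/s): [2.39, 2.39, 3.01, 3.14, 3.14, 3.14].

INTERFACE

Orientations are given as a unit quaternion [w, x, y, z].
In Python, from rig import ctrl gives the robot as it stands.
- The arm moves only by the tool arm_command, never from a script. Its argument "increments" is a list of rows, each an object with "dr": the turn, a rotation vector about the tool's x, y, z in units of pi/4 rad (1.0 is pi/4 rad), a list of three; "offset": the shift along the tool's x, y, z in units of 120 mm (1.0 is 120 mm), a list of three; "hand": the opening, from -1 (shut) to 1 (fully open). A call has 1 to 8 rows; each row shifts and turns the commanded pose from where the row before left it, along the tool's axes as they then stand; what a row does not reach is not made up. A row lasts 1/10 s, in which the tool goes at most 50 mm and 8.59 degrees, less where a joint would pass 70% of its speed; a pose out of reach is approached as far as the arm can. A call with a number of a shift or a turn outside -1 to 1 is refused whole. A call with a gripper value outside its range is refused whole. The fingers move at their own pace and stop on an object; "grip_force" is the grip in N (left out, the last holds). Time passes only in rows, so rows that do not move let the fingers close. It gives the time, the measured TCP pose, the force, the opening and the grip force at its end, in the units of the state.
- ctrl.sense(): the state, without advancing time (a new reading comes with each control period).
- ctrl.capture(name): name is "side" or "top" or "wrist"; returns the picture (384x512x3 uint8, red, green, blue); there is no depth.
- ctrl.camera_info(name): a dict with "K" (3x3 intrinsics, pixels), "dist" ([k1, k2, p1, p2, k3] as OpenCV has them; the pictures are not rectified), "R" (3x3) and "t" (3): a world point X has camera coordinates R X + t. Camera axes: x right, y down, z forward; pixel columns grow to the right and rows downward; lengths in mm; the calibration is good to about 2 mm. A picture is of the moment at which its call begins: read the wrist's pose just before it. camera_info takes no time and is no camera call; for the wrist camera it gives the pose at the moment of the call.
- ctrl.finish_job(): hands the job in; it is judged then, once.
The state is a dict: "time_s": time; "joints": joint angles; "dq": joint speeds; "tau": joint torques, N m; "eef_pos": TCP position; "ee_rot": TCP orientation; "force": force on the tool from outside, world axes, zero at the start; "wrist_torque": the same for the moment, N m; "grip_width": opening from 0.0 (shut) to 1.0 (fully open); "grip_force": force on a finger pad.
Only numpy, scipy, OpenCV 4.12 (cv2) and the standard library are available. Lean on these libraries where they do the work, as an engineer would, in place of code of your own. Each camera call takes 0.05 s, during which the arm holds its last target. There are 200 camera calls.

TASK

Take the rail trolley by its black grip post, draw the hanging hopper off the filling ledge (it drops off and swings) and keep pulling along the rail so that it does not swing back against the ledge; then, by moving the trolley only, kill the swing and have the hopper hang still with its spout centred over the brass sieve stack for about three seconds. Never touch the hopper or its hanger, and let it strike nothing once it is off the ledge. Finally let go of the grip post and leave the hopper hanging still over the stack.

Things in the scene. Friction and masses are not known exactly. Their poses are not given: they have to be found in the camera images.
- rig: Bench rail rig, fixed: round steel rail 22 mm thick, 1 m long, 360 mm above the table on two green posts, with a steel filling ledge on a grey column near its +y end. Origin on the table under the rail's middle; y along the rail towards the ledge, x away from the robot, z up. The hopper swings in the vertical plane at x = +45 mm of this frame, just beyond the rail; the pivot is 360 mm up.
- trolley (a joint): Trolley position along the rail (m), growing towards the rig's -y, away from the ledge; at 0 the trolley's centre, the grip post and the hopper's pivot are at rig y = +260 mm. Range -0.07 to 0.61. Trolley 0.8 kg; it resists rolling with about 2.5 N plus 4 N per m/s and stays where it is left.
- hanger (a joint): Swing of the hanger with hopper about the trolley's pivot pin (rad): 0 plumb, positive when the hopper is swung to the rig's -y, away from the ledge. Starts at -0.36, spout on the ledge. Free period nominally 1.55 s (1.35 to 1.95 s as the hopper's mass varies); it lasts minutes. Accelerating the trolley by a (m/s2) adds an angular acceleration of nominally -1.65 a (rad/s2) to the swing.
- grip (a point): Point in the black grip post on the trolley's bracket, 155 mm in front (rig -x) of the rail: upright block 30 mm wide along the rail, 35 mm deep, from 235 to 305 mm above the table; this point is 280 mm up, 25 mm below its top. Grip it from above, fingers closing along the rail. The bracket arm runs from its foot back to the trolley.
- spout (a point): Lowest point of the hopper's spout, which ends in a ball 30 mm in diameter; 270 mm from the pivot: 90 mm above the table when plumb, about 106 mm when on the ledge.
- ledge_end (a point): Top edge of the filling ledge at its end towards the rig's -y, in the swing plane; the ledge's top is 106 mm above the table and runs 110 mm from here towards +y. The spout drops off when it has been drawn past this edge.
- stack_mouth (a point): Centre of the open top of the brass sieve stack (a pan with one sieve, 110 mm in diameter), 66 mm above the table, fixed, standing in the swing plane, 280 to 500 mm of trolley travel from trolley = 0. A plumb hopper clears it by 24 mm.
- hopper: Closed steel hopper: cylinder 100 mm in diameter over a cone with a spout, 150 mm high, nominally 0.5 kg, rigidly hung on a flat steel hanger. Origin at the spout's lowest point, z up along the hanger to the pivot 270 mm away. The hanger carries a 50 mm steel counterweight 170 mm above the pivot, slowing the swing. Inertia about the pivot nominally 0.024 kg m2, restoring moment 0.39 N m per rad.

How it is judged:
By the outcome, as a careful person would: the job done as asked, in the order asked, and still so for the second after the job is handed in, with the robot touching nothing.
It also fails if it takes over 51 s, if anything falls off the work surface, if the arm or the gripper's body presses on something with over 40 N, if the wrist force passes 120 N, or if a joint passes its speed limit or range.

## Working session

There is one attempt and no reset: what is moved stays moved. The work goes in short steps, Python scripts to look and compute and a tool call to move; the robot and the scene stay as the last step left them, time stands still between calls to the robot, and variables do not carry over. Pictures are saved under pics/ and viewed, at most 10 in all, crops included, and the job is handed in when it is done.

Besides the shell and the picture viewer there is one more tool, called after "Call:" as name(argument=value, ...) on one line, values as JSON. arm_command: Moves the arm, as the interface text tells. Shifts and turns lie within -1 to 1; 1 stands for 120 mm of shift or pi/4 rad of turn. Its arguments: {"type":"object","properties":{"increments":{"type":"array"},"grip_force":{"type":"number"}},"required":["increments"]}

```bash
mkdir -p pics; ls; python3 - <<'E'
from rig import ctrl
import cv2,numpy as np
s=ctrl.sense();print(s)
for n in("side","top"):
    im=ctrl.capture(n);cv2.imwrite(f"pics/{n}0.png",im[:,:,::-1])
    c=ctrl.camera_info(n);print(n,{k:np.round(v,4).tolist() for k,v in c.items() if k in("K","dist","R","t")})
E
```

```text
pics
{'time_s': 0.0, 'joints': array([ 1.00259254e+00,  3.13445056e-01,  1.49840939e+00,  3.93465255e-05,
        1.33101738e+00, -2.23401225e-01]), 'dq': array([-1.11573657e-03,  6.68190717e-05, -1.67460426e-03, -3.56461064e-05,
        1.43541099e-03,  1.93419172e-03]), 'tau': array([ 1.96475215e-03, -4.12268078e+01, -2.59742403e+01, -4.25111193e-05,
        4.04467777e-03,  2.97895315e-05]), 'eef_pos': array([177.32104435, 493.88365853, 230.74803405]), 'ee_rot': array([-2.64223056e-04,  1.71553105e-01,  9.85174666e-01, -5.82774180e-04]), 'force': array([-0.98157718,  0.21129981,  0.06024872]), 'wrist_torque': array([-0.00840727, -0.01800517, -0.02283666]), 'grip_force': 0.0, 'grip_width': 0.9985456325443778}
side {'K': [[430.0477, 0.0, 255.8295], [0.0, 430.0477, 196.6295], [0.0, 0.0, 1.0]], 'dist': [-0.1153, 0.0, 0.0, 0.0, 0.0], 'R': [[0.9129, -0.4082, -0.0065], [-0.267, -0.5849, -0.7659], [0.3089, 0.7009, -0.6429]], 't': [-517.0051, 348.3482, 1078.9104]}
top {'K': [[460.542, 0.0, 258.6915], [0.0, 460.542, 190.2661], [0.0, 0.0, 1.0]], 'dist': [-0.0244, 0.0, 0.0, 0.0, 0.0], 'R': [[-0.0173, -0.9999, 0.0001], [-0.9931, 0.0172, -0.1158], [0.1158, -0.0021, -0.9933]], 't': [61.4912, 607.8395, 1111.0417]}
```

View pics/side0.png

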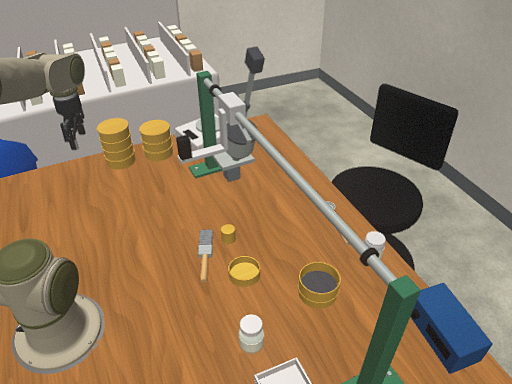

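View pics/top0.png

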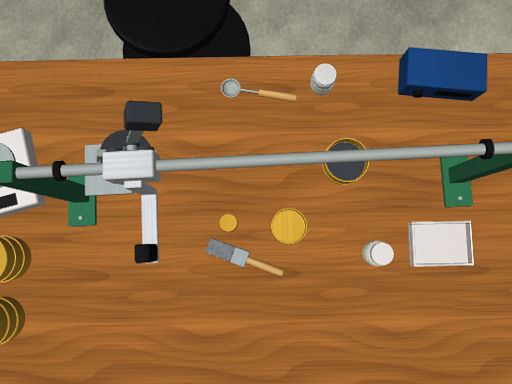

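Side shows the grip post near (184,147), stack mouth at (319,278). Top shows the post top near (146,253), stack mouth at (346,160), and the rail running from (60,170) to (490,148).

```bash
cat > h.py <<'E'
from rig import ctrl
import cv2,numpy as np
def ray(n,uv):
    c=ctrl.camera_info(n);R=np.array(c["R"]);t=np.array(c["t"])
    p=cv2.undistortPoints(np.array(uv,float).reshape(-1,1,2),np.array(c["K"]),np.array(c["dist"])).reshape(-1,2)
    d=np.c_[p,np.ones(len(p))]@R
    return -R.T@t,d
def onz(n,uv,z):
    o,d=ray(n,uv);return o+d*((z-o[2])/d[:,2])[:,None]
def proj(n,X):
    c=ctrl.camera_info(n);return cv2.projectPoints(np.array(X,float).reshape(-1,1,3),cv2.Rodrigues(np.array(c["R"]))[0],np.array(c["t"]),np.array(c["K"]),np.array(c["dist"]))[0].reshape(-1,2)
E
python3 - <<'E'
from h import *
im=cv2.imread("pics/top0.png");g=cv2.cvtColor(im,cv2.COLOR_BGR2HSV)
pts=[]
for u in list(range(190,320,10))+list(range(380,440,10)):
    col=g[130:185,u].astype(int);m=np.where(col[:,1]<70)[0]
    pts.append((u,130+m.mean(),len(m)))
pts=np.array(pts);print(pts[::4])
W=onz("top",pts[:,:2],360);print(W[::4].round(1));k=np.polyfit(W[:,1],W[:,0],1);print("rail x=k*y+b",k, "angle",np.degrees(np.arctan(k[0])))
a=cv2.resize(im[120:270,75:185],None,fx=3.6,fy=3.6,interpolation=cv2.INTER_CUBIC)
b=cv2.resize(im[120:195,310:385],None,fx=5,fy=5,interpolation=cv2.INTER_CUBIC)
H=600;canvas=np.zeros((600,800,3),np.uint8);canvas[:540,:396]=a;canvas[:375,400:775]=b
cv2.imwrite("pics/crop.png",canvas)
s=cv2.imread("pics/side0.png")
c2=np.zeros((600,800,3),np.uint8);c2[:600,:440]=cv2.resize(s[65:215,165:275],None,fx=4,fy=4,interpolation=cv2.INTER_CUBIC)
c2[:350,445:795]=cv2.resize(s[250:320,285:355],None,fx=5,fy=5,interpolation=cv2.INTER_CUBIC);cv2.imwrite("pics/crop2.png",c2)
E
```

```text
[[190.  163.5  12. ]
 [230.  161.5  12. ]
 [270.  159.5  12. ]
 [310.  157.5  12. ]
 [410.  152.5  12. ]]
[[ 621.4  173.9  360. ]
 [ 623.8  102.2  360. ]
 [ 626.2   30.4  360. ]
 [ 628.6  -41.5  360. ]
 [ 634.7 -222.1  360. ]]
rail x=k*y+b [-3.48023577e-02  6.27053070e+02] angle -1.9932237416110585
```

View pics/crop.png

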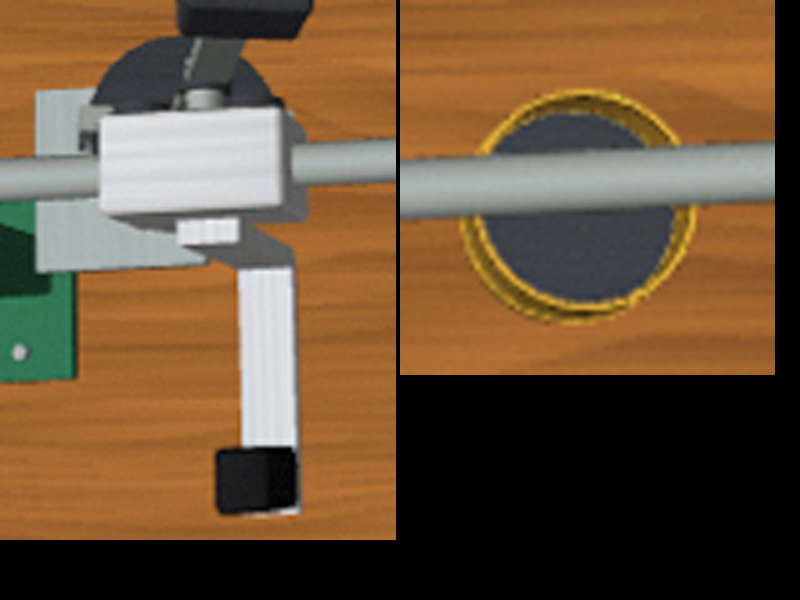

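View pics/crop2.png

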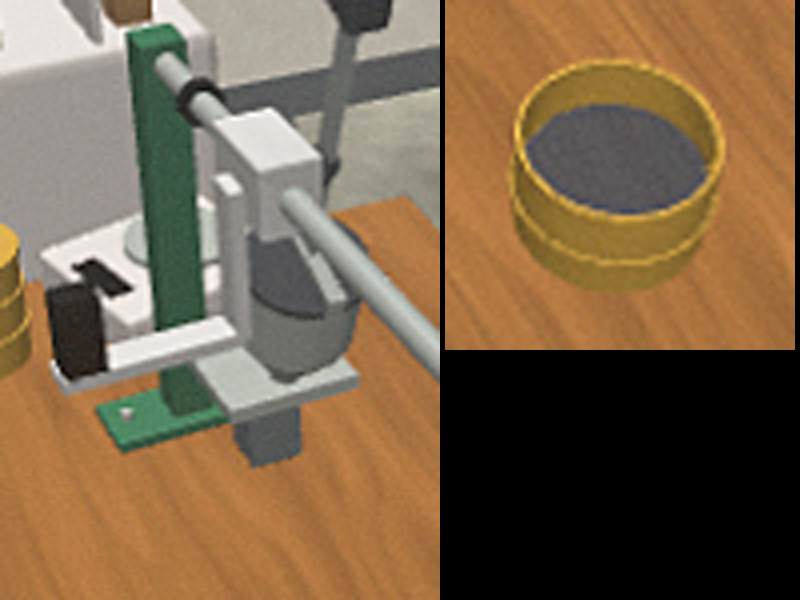

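Crop 1: post's top face centred at crop (242,481), i.e. image (142.2,253.6); the stack's top rim centred near image (347.2,159.8). Crop 2: side view, rim centre near (319.6,277.8), post top face at about crop (75,288), i.e. (184,137).

```bash
python3 - <<'E'
from h import *
a=np.arctan(-0.0348);u=np.array([np.sin(a),np.cos(a),0]);n=np.array([np.cos(a),-np.sin(a),0])
f=lambda P:np.c_[P@n-626.7,P@u,P[:,2]].round(1)
print("post top",(P:=onz("top",[(142.2,253.6)],305)),f(P))
print("post side",(P:=onz("side",[(184,137)],305)),f(P))
print("mouth top",(P:=onz("top",[(347.2,159.8)],66)),f(P))
print("mouth side",(P:=onz("side",[(319.6,277.8)],66)),f(P))
# spin-based circle fit: reproject circle rims for mouth guess
# ledge end edge in side crop: right corners (243,412),(357,380) /4 + (165,65)
print("ledge end top/side",f(onz("side",[(165+358/4,65+375/4),(165+233/4,65+412/4)],106)))
print("trolley block top (crop1 98..283)",f(onz("top",[(75+100/3.6,120+115/3.6),(75+281/3.6,120+112/3.6)],385)))
s=ctrl.sense();print(s["time_s"])
im=cv2.imread("pics/top0.png");sd=cv2.imread("pics/side0.png")
# automatic refine of mouth: gold mask bbox of predicted rim
E
```

```text
post top [[461.7255296  271.78022326 305.        ]] [[-155.8  255.6  305. ]]
post side [[466.66931494 273.7110824  305.        ]] [[-150.8  257.3  305. ]]
mouth top [[ 676.42574991 -166.4992815    66.        ]] [[  43.5 -189.9   66. ]]
mouth side [[ 676.94196902 -166.57618069   66.        ]] [[  44. -190.   66.]]
ledge end top/side [[104.3 326.2 106. ]
 [-12.8 324.8 106. ]]
trolley block top (crop1 98..283) [[ 24.3 300.4 385. ]
 [ 21.1 212.3 385. ]]
0.1
```

Call:
arm_command(increments=[{"dr": [0, 0, -0.161], "offset": [0, 0, -0.34], "hand": 1}, {"dr": [0, 0, -0.161], "offset": [0, 0, -0.34], "hand": 1}, {"dr": [0, 0, -0.161], "offset": [0, 0, -0.34], "hand": 1}], grip_force=60)

```text
time_s: 0.4
eef_pos: [177.3, 493.8, 355.0]
ee_rot: [-0.0, -0.02, 1.0, -0.0]
force: [0.9, 0.1, -0.2]
grip_width: 1.001
grip_force: 0.0
```

```bash
cat >> h.py <<'E'
from scipy.spatial.transform import Rotation as Ro
A=np.arctan(-0.0348);U=np.array([np.sin(A),np.cos(A),0]);N=np.array([np.cos(A),-np.sin(A),0])
def delta(s,z,n=-155):
    st=ctrl.sense();R=Ro.from_quat(np.roll(st["ee_rot"],-1)).as_matrix()
    T=N*(626.7+n)+U*s+np.array([0,0,z])
    p=st["eef_pos"]
    print("t",st["time_s"],"pos",p.round(1),"n,s",(p@N-626.7).round(1),(p@U).round(1),"yawerr deg",np.degrees(np.arcsin(np.cross(R[:2,1],U[:2]))).round(2),"tooly",R[:,1].round(3),"z",R[:,2].round(3))
    print("offset units",(R.T@(T-p)/120).round(3),"grip",st["grip_width"],st["grip_force"],"F",st["force"].round(1))
E
python3 -c "
from h import *
delta(256,350)"
```

```text
t 0.4 pos [177.3 493.8 355. ] n,s -432.4 487.3 yawerr deg -0.29 tooly [-0.04   0.999 -0.001] z [-0.    -0.001 -1.   ]
offset units [-2.302 -1.939  0.042] grip 1.0006445888115478 0.0 F [ 0.9  0.1 -0.2]
```

Call:
arm_command(increments=[{"dr": [0, 0, 0.0065], "offset": [-0.288, -0.242, 0], "hand": 1}, {"dr": [0, 0, 0], "offset": [-0.288, -0.242, 0], "hand": 1}, {"dr": [0, 0, 0], "offset": [-0.288, -0.242, 0], "hand": 1}, {"dr": [0, 0, 0], "offset": [-0.288, -0.242, 0], "hand": 1}, {"dr": [0, 0, 0], "offset": [-0.288, -0.242, 0], "hand": 1}, {"dr": [0, 0, 0], "offset": [-0.288, -0.242, 0], "hand": 1}, {"dr": [0, 0, 0], "offset": [-0.288, -0.242, 0], "hand": 1}, {"dr": [0, 0, 0], "offset": [-0.288, -0.242, 0], "hand": 1}])

```text
time_s: 1.2
eef_pos: [462.0, 268.8, 353.5]
ee_rot: [-0.0, -0.015, 1.0, -0.0]
force: [1.0, 0.0, 0.5]
grip_width: 1.0
grip_force: 0.0
```

```bash
python3 -c "
from h import *
delta(256,261)
im=ctrl.capture('wrist');cv2.imwrite('pics/w1.png',im[:,:,::-1]);delta(256,261)
print(proj('wrist',[N*(471.7)+U*256+[0,0,305]]),proj('wrist',[N*(471.7+a)+U*(256+b)+[0,0,305] for a in(-17.5,17.5) for b in(-15,15)]).round())"
```

```text
t 1.2 pos [462.  268.8 353.5] n,s -155.7 252.5 yawerr deg 0.31 tooly [-0.029  1.    -0.   ] z [-0.001 -0.    -1.   ]
offset units [-0.006  0.029  0.771] grip 0.9997811223752424 0.0 F [1.  0.  0.5]
t 1.25 pos [466.2 264.8 352.3] n,s -151.6 248.4 yawerr deg 0.59 tooly [-0.025  1.    -0.003] z [-0.    -0.003 -1.   ]
offset units [0.029 0.065 0.761] grip 0.998532932094543 0.0 F [ 2.8 -3.2 -1.2]
[[267.63536183 209.84601321]] [[246. 186.]
 [289. 186.]
 [247. 233.]
 [288. 232.]]
```

View pics/w1.png

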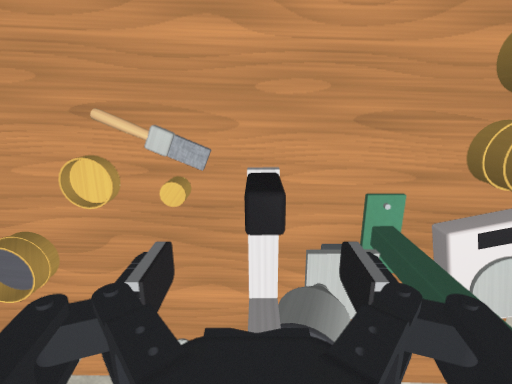

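Post top face at about (246–285, 190–234) in the wrist view, matching the predicted (246–289, 186–233); post s ≈ 255.

Call:
arm_command(increments=[{"dr": [0, 0, 0], "offset": [0, 0, 0.1], "hand": 1}, {"dr": [0, 0, 0], "offset": [0, 0, 0], "hand": 1}])

```text
time_s: 1.45
eef_pos: [460.0, 270.3, 339.7]
ee_rot: [-0.002, -0.015, 1.0, -0.0]
force: [-0.5, 0.8, 0.2]
grip_width: 1.002
grip_force: 0.0
```

```bash
python3 -c "
from h import *
delta(255,261)"
```

```text
t 1.45 pos [460.  270.3 339.7] n,s -157.6 254.1 yawerr deg 0.31 tooly [-0.029  1.    -0.001] z [-0.004 -0.001 -1.   ]
offset units [-0.024  0.008  0.656] grip 1.0020057694574163 0.0 F [-0.5  0.8  0.2]
```

Call:
arm_command(increments=[{"dr": [0, 0, -0.007], "offset": [-0.015, 0.008, 0.218], "hand": 1}, {"dr": [0, 0, 0], "offset": [0, 0, 0.218], "hand": 1}, {"dr": [0, 0, 0], "offset": [0, 0, 0.218], "hand": 1}, {"dr": [0, 0, 0], "offset": [0, 0, 0], "hand": 1}, {"dr": [0, 0, 0], "offset": [0, 0, 0], "hand": 0.3}, {"dr": [0, 0, 0], "offset": [0, 0, 0], "hand": -0.2}])

```text
time_s: 2.05
eef_pos: [462.7, 271.8, 264.9]
ee_rot: [0.001, -0.018, 1.0, 0.0]
force: [-0.1, 0.1, 0.8]
grip_width: 0.696
grip_force: 0.0
```

```bash
python3 -c "
from h import *
delta(255,261)"
```

```text
t 2.05 pos [462.7 271.8 264.9] n,s -154.8 255.5 yawerr deg -0.05 tooly [-0.036  0.999  0.001] z [ 0.002  0.001 -1.   ]
offset units [ 0.002 -0.005  0.033] grip 0.6963786632642324 0.0 F [-0.1  0.1  0.8]
```

Call:
arm_command(increments=[{"dr": [0, 0, 0], "offset": [0, 0, 0.02], "hand": -1}, {"dr": [0, 0, 0], "offset": [0, 0, 0], "hand": -1}, {"dr": [0, 0, 0], "offset": [0, 0, 0], "hand": -1}, {"dr": [0, 0, 0], "offset": [0, 0, 0], "hand": -1}, {"dr": [0, 0, 0], "offset": [0, 0, 0], "hand": -1}])

```text
time_s: 2.55
eef_pos: [462.7, 271.5, 261.6]
ee_rot: [0.001, -0.018, 1.0, 0.0]
force: [-1.6, 1.3, 4.6]
grip_width: 0.343
grip_force: 59.9
```

```bash
cat > sim.py <<'E'
import numpy as np
def sim(vrows,w=4.03,lag=0.06,drop=28,th0=-0.36,T=3,k=1.65):
    # vrows mm/row, first-order lag on velocity; returns pos, theta, amp
    dt=.001;v=x=0;th=th0;om=0;off=False;out=[]
    for i in range(int(T/dt)):
        r=i//100;c=vrows[r]*1e-2 if r<len(vrows) else 0
        a=(c-v)/lag;v+=a*dt;x+=v*dt
        if not off and x*1000>drop: off=True
        if off: om+=(-w*w*np.sin(th)-k*a*np.cos(th))*dt;th+=om*dt
        out.append((i*dt,x*1000,v,th,om,255.5-x*1000+270*np.sin(-th)))
    return np.array(out),np.hypot(th,om/w)
E
python3 - <<'E'
from h import *
delta(255,261)
from sim import sim
import itertools
best=[]
for v1 in (15,20,25,30):
  for n1 in range(3,9):
    for v2 in (30,35,40,45):
      for n2 in range(4,10):
        rows=[10]+[v1]*n1+[v2]*n2
        D=sum(rows)
        if not 250<D<446: continue
        r=[sim(rows,w)[1] for w in(3.22,4.03,4.65)] if False else [sim(rows,4.03)[1]]
        best.append((max(r),rows,D))
best.sort(key=lambda b:b[0])
for b in best[:8]: print(b,[round(sim(b[1],w)[1],3) for w in(3.3,3.7,4.03,4.4,4.65)], "min clearance",sim(b[1])[0][200:,5].max())
E
```

```text
t 2.55 pos [462.7 271.5 261.6] n,s -154.9 255.2 yawerr deg -0.01 tooly [-0.035  0.999  0.001] z [ 0.001  0.001 -1.   ]
offset units [ 0.001 -0.002  0.005] grip 0.3426986532723304 59.88133728504181 F [-1.6  1.3  4.6]
(np.float64(0.059722320430700235), [10, 15, 15, 15, 15, 15, 45, 45, 45, 45, 45, 45, 45, 45], 445) [np.float64(0.221), np.float64(0.104), np.float64(0.06), np.float64(0.132), np.float64(0.19)] min clearance 333.5725521516443
(np.float64(0.08066052833209572), [10, 15, 15, 15, 15, 15, 15, 45, 45, 45, 45, 45, 45, 45], 415) [np.float64(0.174), np.float64(0.066), np.float64(0.081), np.float64(0.173), np.float64(0.233)] min clearance 333.5725521516443
(np.float64(0.08460549936516573), [10, 15, 15, 15, 15, 15, 15, 45, 45, 45, 45, 45, 45], 370) [np.float64(0.235), np.float64(0.136), np.float64(0.085), np.float64(0.117), np.float64(0.166)] min clearance 333.5725521516443
(np.float64(0.09407278205709504), [10, 20, 20, 20, 20, 20, 45, 45, 45, 45, 45, 45, 45], 425) [np.float64(0.255), np.float64(0.152), np.float64(0.094), np.float64(0.117), np.float64(0.164)] min clearance 330.9322970
[... 190 characters left out ...]
)] min clearance 330.932297017088
(np.float64(0.09944865945105592), [10, 15, 15, 15, 15, 15, 40, 40, 40, 40, 40, 40, 40, 40], 405) [np.float64(0.215), np.float64(0.121), np.float64(0.099), np.float64(0.155), np.float64(0.205)] min clearance 333.5725521516443
(np.float64(0.10298909615162641), [10, 15, 15, 15, 15, 15, 45, 45, 45, 45, 45, 45, 45], 400) [np.float64(0.279), np.float64(0.175), np.float64(0.103), np.float64(0.087), np.float64(0.126)] min clearance 333.5725521516443
(np.float64(0.10773037293919975), [10, 15, 15, 15, 15, 15, 15, 15, 45, 45, 45, 45, 45], 340) [np.float64(0.203), np.float64(0.122), np.float64(0.108), np.float64(0.162), np.float64(0.212)] min clearance 333.5725521516443
```

Call:
arm_command(increments=[{"dr": [0, 0, 0], "offset": [0, -0.083, 0], "hand": -1}, {"dr": [0, 0, 0], "offset": [0, -0.125, 0], "hand": -1}, {"dr": [0, 0, 0], "offset": [0, -0.125, 0], "hand": -1}, {"dr": [0, 0, 0], "offset": [0, -0.125, 0], "hand": -1}, {"dr": [0, 0, 0], "offset": [0, -0.125, 0], "hand": -1}, {"dr": [0, 0, 0], "offset": [0, -0.125, 0], "hand": -1}, {"dr": [0, 0, 0], "offset": [0, -0.125, 0], "hand": -1}, {"dr": [0, 0, 0], "offset": [0, -0.375, 0], "hand": -1}])

```text
time_s: 3.35
eef_pos: [467.8, 127.8, 261.7]
ee_rot: [0.001, -0.019, 1.0, 0.001]
force: [9.3, 2.3, 3.2]
grip_width: 0.344
grip_force: 62.1
```

Call:
arm_command(increments=[{"dr": [0, 0, 0], "offset": [0, -0.375, 0], "hand": -1}, {"dr": [0, 0, 0], "offset": [0, -0.375, 0], "hand": -1}, {"dr": [0, 0, 0], "offset": [0, -0.375, 0], "hand": -1}, {"dr": [0, 0, 0], "offset": [0, -0.375, 0], "hand": -1}, {"dr": [0, 0, 0], "offset": [0, -0.375, 0], "hand": -1}, {"dr": [0, 0, 0], "offset": [0, -0.375, 0], "hand": -1}])

```text
time_s: 3.95
eef_pos: [477.4, -144.9, 261.7]
ee_rot: [0.001, -0.018, 1.0, 0.0]
force: [13.1, 5.2, 3.9]
grip_width: 0.345
grip_force: 62.1
```

```bash
cat > film.py <<'E'
from h import *
import sys
tag,n=sys.argv[1],int(sys.argv[2])
F={"top":[],"side":[]};T={"top":[],"side":[]};S=[]
for i in range(n):
    c="side" if i<2 else "top"
    s=ctrl.sense();T[c].append(s["time_s"]);S.append(s["eef_pos"]@U);F[c].append(ctrl.capture(c))
np.savez_compressed(f"pics/{tag}.npz",top=np.array(F["top"]),side=np.array(F["side"]),tt=T["top"],ts=T["side"],s=S)
print("s",np.round(S,1)[::4],"t",T["top"][0],T["top"][-1])
cv2.imwrite(f"pics/{tag}.png",np.hstack([F["top"][0][40:300,150:512],F["side"][0][60:320,150:512]])[:,:,::-1])
delta(-190,261)
E
python3 film.py f1 42
```

```text
s [-161.4 -161.8 -160.7 -160.6 -160.6 -160.6 -160.6 -160.6 -160.6 -160.6
 -160.6] t 4.05 6.0
t 6.05 pos [ 477.4 -144.1  261.6] n,s -154.6 -160.6 yawerr deg 0.01 tooly [-0.035  0.999 -0.001] z [ 0.002 -0.001 -1.   ]
offset units [ 0.003 -0.245  0.006] grip 0.3459271373882044 63.505979776382446 F [ 0.7 -3.   5.6]
```

View pics/f1.png

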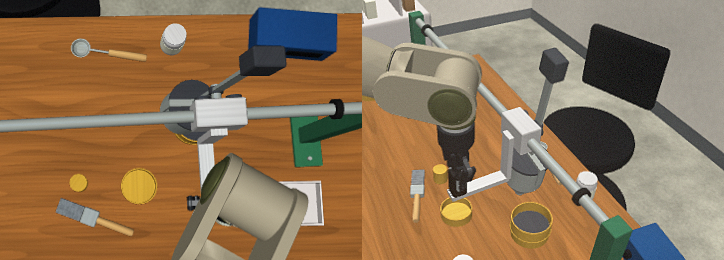

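Hopper is off the ledge and hanging clear; counterweight in the top view near (410,100), arm not hiding it.

```bash
cat > track.py <<'E'
from h import *
import sys
from scipy.optimize import least_squares
def track(tag,s):
    d=np.load(f"pics/{tag}.npz");uv=[]
    for im in d["top"]:
        h=cv2.cvtColor(im,cv2.COLOR_RGB2HSV);m=((h[...,2]<100)&(h[...,1]<70)).astype(np.uint8)
        m[:62]=0;m[137:]=0;m[:,:290]=0
        m=cv2.morphologyEx(m,cv2.MORPH_OPEN,np.ones((7,7),np.uint8))
        k,l,st,ce=cv2.connectedComponentsWithStats(m)
        j=1+np.argmax(st[1:,4]) if k>1 else 0
        uv.append((*ce[j],st[j,4]))
    uv=np.array(uv);o,r=ray("top",uv[:,:2])
    P=o+r*((671.7-o@N)/(r@N))[:,None]
    # theta>0: hopper to -y, counterweight to +y
    th=np.arctan2(P@U-s,P[:,2]-360);return d["tt"],th,uv,P
def fit(t,th,w0=4.03,fixw=None):
    t0=t[-1]
    f=lambda p:p[0]+p[1]*np.cos(p[3]*(t-t0))+p[2]*np.sin(p[3]*(t-t0))-th
    if fixw: g=lambda q:f([*q,fixw]);r=least_squares(g,[0,.1,.1],loss="soft_l1",f_scale=.01);return [*r.x,fixw],f([*r.x,fixw])
    rs=[least_squares(f,[th.mean(),a,b,w],loss="soft_l1",f_scale=.01) for w in(3.4,4.03,4.6) for a in(.1,-.1) for b in(.1,-.1)]
    r=min(rs,key=lambda r:r.cost);return r.x,f(r.x)
if __name__=="__main__":
    t,th,uv,P=track(sys.argv[1],float(sys.argv[2]))
    for i in range(0,len(t),3): print(t[i].round(2),uv[i].round(1),P[i].round(0),th[i].round(3))
    p,e=fit(t,th,fixw=float(sys.argv[3]) if len(sys.argv)>3 else None)
    print("off,c,s,w",np.round(p,4),"rms",e.std(),"amp",np.hypot(p[1],p[2]),"theta,omega at",t[-1],p[1],p[2]*p[3])
E
python3 track.py f1 -160.6
```

```text
4.05 [ 411.9  100.2 1185. ] [ 678. -171.  531.] -0.198
4.2 [ 403.1  100.4 1170. ] [ 678. -158.  532.] -0.121
4.35 [ 391.9  101.3 1172. ] [ 677. -143.  530.] -0.032
4.5 [ 379.   105.6 1308. ] [ 677. -129.  512.] 0.056
4.65 [ 367.7  111.7 1626. ] [ 676. -119.  481.] 0.149
4.8 [ 366.2  111.9 1635. ] [ 676. -117.  481.] 0.167
4.95 [ 368.9  111.5 1657. ] [ 676. -120.  483.] 0.135
5.1 [ 382.6  104.1 1260. ] [ 677. -132.  519.] 0.031
5.25 [ 395.8  100.8 1179. ] [ 677. -148.  532.] -0.061
5.4 [ 404.5  100.4 1177. ] [ 678. -160.  532.] -0.134
5.55 [ 408.1  100.3 1170. ] [ 678. -166.  531.] -0.166
5.7 [ 405.   100.3 1167. ] [ 678. -161.  532.] -0.138
5.85 [ 396.2  100.9 1176. ] [ 677. -148.  532.] -0.066
6.0 [ 383.6  104.3 1292. ] [ 677. -134.  517.] 0.02
off,c,s,w [-2.4000e-03  3.6500e-02  1.6520e-01  4.0441e+00] rms 0.009493157279084482 amp 0.16921567213487873 theta,omega at 6.0 0.03646860233470156 0.6682482413431612
```

```bash
sed -i 's/m\[137:\]=0/m[113:]=0/' track.py; python3 track.py f1 -160.6
```

```text
4.05 [ 412.5   99.3 1110. ] [ 678. -171.  535.] -0.19
4.2 [ 403.9   99.2 1076. ] [ 678. -158.  538.] -0.115
4.35 [ 393.1   99.3 1031. ] [ 677. -142.  540.] -0.025
4.5 [381.7  99.6 963. ] [ 676. -125.  541.] 0.067
4.65 [373.1 100.  889. ] [ 676. -113.  541.] 0.135
4.8 [370.5 100.1 886. ] [ 676. -109.  541.] 0.155
4.95 [375.5 100.  916. ] [ 676. -116.  541.] 0.116
5.1 [385.4  99.5 987. ] [ 677. -130.  541.] 0.038
5.25 [ 396.8   99.2 1064. ] [ 677. -147.  539.] -0.055
5.4 [ 405.4   99.2 1082. ] [ 678. -160.  538.] -0.128
5.55 [ 408.9   99.3 1087. ] [ 678. -165.  536.] -0.159
5.7 [ 405.8   99.2 1082. ] [ 678. -161.  537.] -0.132
5.85 [ 397.4   99.2 1054. ] [ 677. -148.  539.] -0.059
6.0 [386.6  99.5 997. ] [ 677. -132.  540.] 0.028
off,c,s,w [-2.5000e-03  3.5000e-02  1.5370e-01  4.0393e+00] rms 0.006156954546433408 amp 0.15767761427264118 theta,omega at 6.0 0.03501626948350957 0.6210037921231716
```

```bash
cat > plan.py <<'E'
from track import *
tag,s,D,R=sys.argv[1],float(sys.argv[2]),float(sys.argv[3]),int(sys.argv[4])   # D: mm toward -u
k=float(sys.argv[5]) if len(sys.argv)>5 else 1.65
skip=float(sys.argv[6]) if len(sys.argv)>6 else 0.15
wf=float(sys.argv[7]) if len(sys.argv)>7 else None
t,th,uv,P=track(tag,s);m=t>t[0]+skip;t,th=t[m],th[m]
p,e=fit(t,th,fixw=wf);w=p[3];now=ctrl.sense()["time_s"]
ph=w*(now-t[-1]);c=p[1]*np.cos(ph)+p[2]*np.sin(ph);d=-p[1]*np.sin(ph)+p[2]*np.cos(ph)
print("off,w",p[0],w,"rms",e.std(),"amp",np.hypot(c,d),"now",now,"theta,om",c,d*w)
# velocity step dv at time tj: d(omega)=-k*dv ; final (at T): theta+= om/w sin, ...
T=R*.1;A=np.zeros((3,R))
for r in range(R):
    for sg,tj in((1,r*.1),(-1,(r+1)*.1)):
        A[0,r]+=-k*sg*1e-2/w*np.sin(w*(T-tj));A[1,r]+=-k*sg*1e-2/w*np.cos(w*(T-tj))
A[2]=1
b=[-(c*np.cos(w*T)+d*np.sin(w*T)),-(-c*np.sin(w*T)+d*np.cos(w*T)),D]
# min velocity changes
Dm=np.zeros((R+1,R));
for r in range(R): Dm[r,r]=1;Dm[r+1,r]=-1
H=Dm.T@Dm+.02*np.eye(R);K=np.block([[H,A.T],[A,np.zeros((3,3))]])
A_=A.copy();q=np.linalg.solve(K,np.r_[np.zeros(R),b])[:R]
u=np.round(-q/120,3);print("mm",q.round(1),"units y",u.tolist(),"cum",np.cumsum(q).round(0))
print("resid",A@(-u*120)-b)
E
for R in 6 8 10 12; do python3 plan.py f1 -160.6 29.4 $R; done
```

```text
off,w -0.00181531248149802 4.028059219899207 rms 0.0013859647778810705 amp 0.15607256382776108 now 6.05 theta,om 0.0632781491127257 0.5746802743813773
mm [-74.2   6.2  87.   85.5   2.6 -77.7] units y [0.619, -0.052, -0.725, -0.713, -0.022, 0.647] cum [-74. -68.  19. 104. 107.  29.]
resid [-0.0001697   0.00012558  0.12      ]
off,w -0.00181531248149802 4.028059219899207 rms 0.0013859647778810705 amp 0.15607256382776108 now 6.05 theta,om 0.0632781491127257 0.5746802743813773
mm [-23.   -3.8  26.2  43.8  37.8  10.3 -23.7 -38.2] units y [0.191, 0.031, -0.218, -0.365, -0.315, -0.085, 0.198, 0.318] cum [-23. -27.  -1.  43.  81.  91.  68.  29.]
resid [ 2.45976775e-04 -4.88192846e-05 -1.06581410e-14]
off,w -0.00181531248149802 4.028059219899207 rms 0.0013859647778810705 amp 0.15607256382776108 now 6.05 theta,om 0.0632781491127257 0.5746802743813773
mm [ -2.5   4.4  14.2  21.3  22.1  15.6   3.5 -10.4 -20.1 -18.8] units y [0.021, -0.037, -0.119, -0.178, -0.184, -0.13, -0.029, 0.086, 0.167, 0.157] cum [-3.  2. 16. 37. 60. 75. 79. 68. 48. 29.]
resid [ 6.79353136e-05 -1.63183990e-05  1.20000000e-01]
off,w -0.00181531248149802 4.028059219899207 rms 0.0013859647778810705 amp 0.15607256382776108 now 6.05 theta,om 0.0632781491127257 0.5746802743813773
mm [  5.5  10.7  14.3  15.5  13.9   9.8   3.8  -2.7  -8.5 -12.2 -12.4  -8.5] units y [-0.046, -0.089, -0.12, -0.129, -0.116, -0.081, -0.032, 0.023, 0.071, 0.101, 0.103, 0.07] cum [ 6. 16. 31. 46. 60. 70. 74. 71. 62. 50. 38. 29.]
resid [-3.18350223e-04  6.71577879e-05 -3.55271368e-15]
```

Call:
arm_command(increments=[{"dr": [0, 0, 0], "offset": [0, -0.046, 0], "hand": -1}, {"dr": [0, 0, 0], "offset": [0, -0.089, 0], "hand": -1}, {"dr": [0, 0, 0], "offset": [0, -0.12, 0], "hand": -1}, {"dr": [0, 0, 0], "offset": [0, -0.129, 0], "hand": -1}, {"dr": [0, 0, 0], "offset": [0, -0.116, 0], "hand": -1}, {"dr": [0, 0, 0], "offset": [0, -0.081, 0], "hand": -1}, {"dr": [0, 0, 0], "offset": [0, -0.032, 0], "hand": -1}, {"dr": [0, 0, 0], "offset": [0, 0.023, 0], "hand": -1}])

```text
time_s: 6.85
eef_pos: [479.9, -215.4, 261.7]
ee_rot: [0.001, -0.017, 1.0, -0.001]
force: [1.6, -1.4, 6.3]
grip_width: 0.347
grip_force: 63.5
```

Call:
arm_command(increments=[{"dr": [0, 0, 0], "offset": [0, 0.071, 0], "hand": -1}, {"dr": [0, 0, 0], "offset": [0, 0.101, 0], "hand": -1}, {"dr": [0, 0, 0], "offset": [0, 0.103, 0], "hand": -1}, {"dr": [0, 0, 0], "offset": [0, 0.07, 0], "hand": -1}])

```text
time_s: 7.25
eef_pos: [478.4, -172.8, 261.6]
ee_rot: [0.001, -0.017, 1.0, -0.001]
force: [1.3, -2.5, 4.9]
grip_width: 0.342
grip_force: 63.4
```

```bash
python3 film.py f2 38; S=$(python3 -c "
import numpy as np;print(np.load('pics/f2.npz')['s'][-1])"); python3 plan.py f2 $S $(python3 -c "print($S+190)") 12
```

```text
s [-189.3 -189.2 -189.3 -189.4 -189.4 -189.4 -189.4 -189.4 -189.4 -189.4] t 7.35 9.1
t 9.15 pos [ 478.4 -172.8  261.6] n,s -154.6 -189.4 yawerr deg -0.01 tooly [-0.035  0.999 -0.   ] z [ 0.001  0.    -1.   ]
offset units [ 0.003 -0.005  0.005] grip 0.34397590740961814 63.66265296936035 F [0.5 2.  7.7]
off,w -0.002755754961351647 7.597890389833697 rms 0.0007085930092219963 amp 0.00021553057326704206 now 9.15 theta,om 2.7498431086941304e-05 -0.001624194833599757
mm [0.  0.  0.  0.1 0.1 0.1 0.1 0.1 0.1 0.  0.  0. ] units y [-0.0, -0.0, -0.0, -0.0, -0.001, -0.001, -0.001, -0.001, -0.001, -0.0, -0.0, -0.0] cum [0. 0. 0. 0. 0. 0. 0. 0. 1. 1. 1. 1.]
resid [ 0.00016001 -0.0002293  -0.01807234]
```

View pics/f2.png

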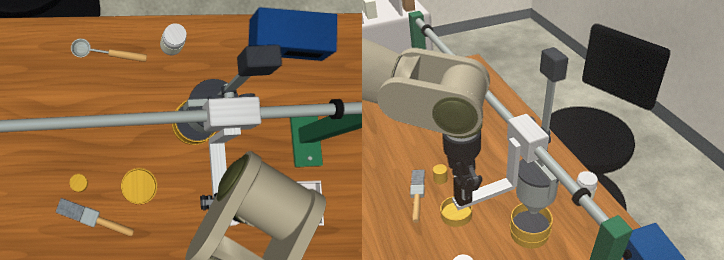

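Swing is below 0.001 rad; check the spout over the mouth in a side crop with predicted spout/mouth points.

```bash
python3 - <<'E'
from h import *
im=np.load('pics/f2.npz')['side'][1][:,:,::-1]
x0,y0,z=270,180,6
c=cv2.resize(im[y0:y0+95,x0:x0+115],None,fx=z,fy=z,interpolation=cv2.INTER_CUBIC)
q=lambda X:tuple(int(v) for v in ((proj("side",[X])[0]-[x0,y0]+.5)*z))
ang=np.linspace(0,2*np.pi,60)
for X in [N*671+U*-190+[0,0,66]+55*(np.cos(a)*N+np.sin(a)*U) for a in ang]: cv2.circle(c,q(X),1,(0,255,0),-1)
for a in ang: cv2.circle(c,q(N*671.7+U*-189.4+[0,0,105]+15*(np.cos(a)*np.array(U)+np.sin(a)*np.cross(U,[.32,.68,-.65]))),1,(0,0,255),-1)
for X in [N*671.7+U*-189.4+[0,0,240]+50*(np.cos(a)*N+np.sin(a)*U) for a in ang]: cv2.circle(c,q(X),1,(255,0,0),-1)
cv2.imwrite("pics/c3.png",c)
E
```

```text
(no output)
```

View pics/c3.png

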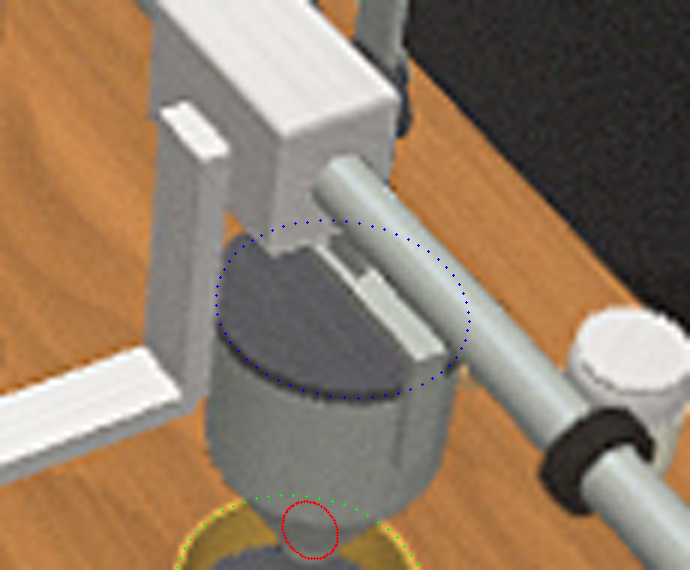

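The rim, spout ball and hopper top match the predicted outlines within about 2 mm, so it is centred. Hold, then let go.

Call:
arm_command(increments=[{"dr": [0, 0, 0], "offset": [0, 0, 0], "hand": -1}, {"dr": [0, 0, 0], "offset": [0, 0, 0], "hand": -1}, {"dr": [0, 0, 0], "offset": [0, 0, 0], "hand": -1}, {"dr": [0, 0, 0], "offset": [0, 0, 0], "hand": -1}, {"dr": [0, 0, 0], "offset": [0, 0, 0], "hand": -1}, {"dr": [0, 0, 0], "offset": [0, 0, 0], "hand": -1}, {"dr": [0, 0, 0], "offset": [0, 0, 0], "hand": -1}, {"dr": [0, 0, 0], "offset": [0, 0, 0], "hand": -1}])

```text
time_s: 9.95
eef_pos: [478.4, -172.9, 261.6]
ee_rot: [0.001, -0.018, 1.0, -0.0]
force: [-0.1, 2.0, 6.6]
grip_width: 0.342
grip_force: 63.7
```

Call:
arm_command(increments=[{"dr": [0, 0, 0], "offset": [0, 0, 0], "hand": -1}, {"dr": [0, 0, 0], "offset": [0, 0, 0], "hand": -1}, {"dr": [0, 0, 0], "offset": [0, 0, 0], "hand": -1}, {"dr": [0, 0, 0], "offset": [0, 0, 0], "hand": -1}, {"dr": [0, 0, 0], "offset": [0, 0, 0], "hand": -1}, {"dr": [0, 0, 0], "offset": [0, 0, 0], "hand": -1}, {"dr": [0, 0, 0], "offset": [0, 0, 0], "hand": -1}, {"dr": [0, 0, 0], "offset": [0, 0, 0], "hand": -1}])

```text
time_s: 10.75
eef_pos: [478.4, -172.8, 261.6]
ee_rot: [0.001, -0.017, 1.0, 0.0]
force: [0.6, 2.0, 7.4]
grip_width: 0.343
grip_force: 63.7
```

Call:
arm_command(increments=[{"dr": [0, 0, 0], "offset": [0, 0, 0], "hand": -0.2}, {"dr": [0, 0, 0], "offset": [0, 0, 0], "hand": 0.1}, {"dr": [0, 0, 0], "offset": [0, 0, 0], "hand": 0.4}, {"dr": [0, 0, 0], "offset": [0, 0, 0], "hand": 0.7}, {"dr": [0, 0, 0], "offset": [0, 0, 0], "hand": 1}, {"dr": [0, 0, 0], "offset": [0, 0, 0], "hand": 1}], grip_force=20)

```text
time_s: 11.35
eef_pos: [478.1, -172.9, 260.7]
ee_rot: [-0.0, -0.017, 1.0, 0.0]
force: [-0.8, 0.5, 0.2]
grip_width: 0.999
grip_force: 0.0
```

```bash
python3 film.py f3 34; python3 plan.py f3 -189.4 0 12 1.65 0 4.03 | head -1
```

```text
s [-189.4 -189.4 -189.4 -189.4 -189.4 -189.4 -189.4 -189.4 -189.4] t 11.45 13.0
t 13.05 pos [ 478.1 -172.9  260.8] n,s -154.9 -189.4 yawerr deg -0.01 tooly [-0.035  0.999 -0.   ] z [-0. -0. -1.]
offset units [ 0.001 -0.005 -0.002] grip 0.999815115134578 0.0 F [ 0.2  0.6 -0.9]
off,w -0.0025435597198928913 4.03 rms 0.000986405854980019 amp 0.0005034912782256937 now 13.05 theta,om -0.000497409371053185 -0.0003144274294849533
```

Released and still. Now retreat straight up, clear of the post.

Call:
arm_command(increments=[{"dr": [0, 0, 0], "offset": [0, 0, -0.1], "hand": 1}, {"dr": [0, 0, 0], "offset": [0, 0, -0.2], "hand": 1}, {"dr": [0, 0, 0], "offset": [0, 0, -0.25], "hand": 1}, {"dr": [0, 0, 0], "offset": [0, 0, -0.25], "hand": 1}, {"dr": [0, 0, 0], "offset": [0, 0, -0.2], "hand": 1}, {"dr": [0, 0, 0], "offset": [0, 0, -0.1], "hand": 1}, {"dr": [0, 0, 0], "offset": [0, 0, 0], "hand": 1}])

```text
time_s: 13.75
eef_pos: [478.3, -173.0, 395.2]
ee_rot: [0.002, -0.017, 1.0, -0.001]
force: [-0.1, -1.2, 0.1]
grip_width: 1.0
grip_force: 0.0
```

```bash
python3 film.py f4 34; python3 plan.py f4 -189.4 0 12 1.65 0 4.03 | head -1
```

```text
s [-189.5 -189.3 -189.4 -189.4 -189.4 -189.4 -189.4 -189.4 -189.4] t 13.85 15.4
t 15.45 pos [ 478.1 -172.9  392.8] n,s -154.9 -189.4 yawerr deg -0.01 tooly [-0.035  0.999 -0.   ] z [-0. -0. -1.]
offset units [ 1.000e-03 -5.000e-03  1.098e+00] grip 1.0003455670967019 0.0 F [-0.5  0.1  0.1]
off,w -0.0026646502446812693 4.03 rms 0.0003907886740092929 amp 0.00013770268181440457 now 15.45 theta,om -1.7773257123388052e-05 -0.0005503000033309337
```

View pics/f4.png

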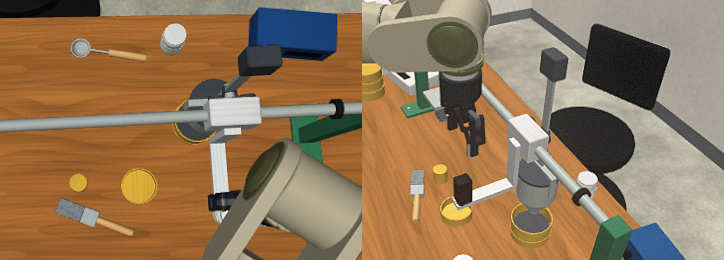

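The gripper is clear above the post, and the hopper hangs plumb and still over the stack.

```bash
python3 -c "
from rig import ctrl
print(ctrl.finish_job())"
```

```text
the job is handed in; nothing more can be done
None
```

The hopper is off the ledge and hangs still (swing under 0.001 rad), with its spout centred over the sieve stack to within about 2 mm; it held there for over 3 s before I released the post, raised the gripper clear and handed the job in at 15.5 s.

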